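# Lock the weld nest with its slide bolt

### The job

On the weld fixture, push the green nest block forward along its channel until it presses firmly against the red stop, then slide the bolt with the orange-banded black knob across into the keeper slot in the block's side and on until you feel it bottom in there and hold the block snug against the tall rail. Seat each of them with a firm press of about 10 N, never ramming with more than 20 N, then let go and leave everything else on the table where it is.

Things in the scene. Friction and masses are not known exactly. Their poses are not given: they have to be found in the camera images.
- fixture: Fixed weld fixture, origin on the table under the channel; x along the channel towards the red stop, y the way the bolt slides in (towards the tall rail), z up. Black plinth x -110..110, y -172..100 mm under an aluminium plate whose top is at z 30. Channel rails x -100..85: low one, inner face y -41.5, top z 38; tall one, inner face y 41.5, top z 55. Turned up to 20 degrees.
- stop: Red rigid end stop of the channel, fixed on the fixture, with the fixture's origin and axes: 14 x 80 mm, z 30 to 62 mm; its working face is at x = 85 mm.
- nest: Loose green block 100 (x) x 80 (y) x 30 mm, 0.36-0.56 kg, in the channel, play 1.5 mm to each rail. Origin: centre of underside; axes as the fixture's. Starts 20-45 mm short of the stop; at the stop its origin is at fixture x 35 mm, at the tall rail y 1.5. On top a post 16 mm thick, 24 tall at x 0, y 12, and two yellow shells 10 high at x +-31. Slides at 1-6 N, stays where left.
- keeper (a point): Centre of the mouth of the keeper slot, in the block's -y side: at x 0, y -40, z 18 mm in the block's frame; axes as the block's. The covered slot is 15 mm wide (x), runs to +y, its floor 10 mm above the block's underside. A set seat inside, which cannot be seen and differs each time, lets the bolt in 20 to 44 mm before it bottoms; past 44 mm it cannot go. Feel for it.
- bolt: Steel slide bolt, 12 mm thick, 165 long; origin at its flat tip (6 mm across, tapering up to 12 mm over 7 mm), body towards -y; axes as the fixture's. Slides only along y, on fixture x 35, z 48 mm; drag 2.5 N, stays where left. Tip starts at fixture y -58..-50; bottomed, with the block at the tall rail, between -18 and 6. It strikes the block's side unless the block is at the stop.
- bolt_tip (a point): Centre of the bolt's flat tip (the bolt's origin).
- bolt_knob (a point): Centre of the top of the bolt's upright knob, 92 mm above the table: black post 14 mm in diameter with an orange band, 80 mm behind the tip (to -y). Pinch it from above or push its -y side. Two blue bolt guides, tops at z 60 mm, 34 mm wide in x and 14 mm in y, stand at fixture x 35, y -57 and -157; the knob stays between them.
- spare_nest: Bystander: loose grey spare nest block, 100 x 80 x 30 mm with a post; origin under its centre. Leave alone.
- wrench: Bystander: loose steel wrench lying flat. Leave alone.
- screwdriver: Bystander: loose screwdriver lying flat. Leave alone.
- horn: Bystander: loose steel welding horn standing upright, 48 mm across, 95 mm tall. Leave alone.
- solvent: Bystander: loose clear bottle with red cap, 52 mm across, 130 mm tall. Leave alone.
- shell0: Bystander: loose yellow shell 26 x 46 x 12 mm. Leave alone.
- shell1: Bystander: loose yellow shell 26 x 46 x 12 mm. Leave alone.
Mind the look-alikes: they are no part of the job. There is more than one size of the nest; the one meant has the size given above.

How it is judged:
By the outcome, as a careful person would: the job done as asked, in the order asked, and still so for the second after the job is handed in, with the robot touching nothing.
It also fails if it takes over 61 s, if anything falls off the work surface, if the arm or the gripper's body presses on something with over 40 N, if the wrist force passes 120 N, or if a joint passes its speed limit or range.

### The arm

A 6-joint arm with a two-finger parallel gripper is mounted at the origin on the work surface. World frame = base frame: x ahead of the robot, y to its left, z up, the work surface at z = 0. Lengths are in mm, angles in rad, forces in N, time in s.
With the tool pointing down it reaches from about 350 to 975 mm from the base axis. Payload 17.4 kg.
Tool frame: the origin (TCP) lies midway between the tips of the shut fingers; the grasp point (between the pads) lies 19 mm behind it; z points along the fingers, y is the line along which they close (so a half turn about z gives the same grasp; the last joint's range is limited). The gripper opens to 85 mm and grips with 20 to 120 N. Pads are 22 mm wide; open, the fingers measure 114 mm over their backs; the gripper's body (76 mm by 85 mm) begins 54 mm behind the grasp point. The pads swing forward as they close: fully open they stand 13 mm farther back than shut.
Start: joints at [1.128, 0.116, 1.442, -0, 1.584, -0.038], TCP at [265.847, 620.45, 231.303] pointing down, gripper open.
Joint ranges: [-2.83, 2.83], [-0.83, 2.19], [0.07, 2.5], [-1.14, 4.28], [0.01, 3], [-2.97, 2.97]. Speed limits (rad/s): [1.89, 1.89, 2.22, 3.14, 3.14, 3.14].

### API

Orientations are given as a unit quaternion [x, y, z, w].
In Python, from workcell import * gives the robot as it stands.
- The arm moves only by the tool move_arm, never from a script. Its argument "rows" is a list of rows, each a list of 2 entries, a list of its own where there are three numbers: the shift along the tool's x, y, z as a fraction of full scale, then the turn, a rotation vector about the tool's x, y, z as a fraction of full scale. A call has 1 to 5 rows; each row is the pose to reach, as a shift and turn from the pose commanded when the call began, along the tool's axes at that moment; what a row does not reach only later rows make up. Full scale, the value 1, is 0.6 m for a shift and 90 degrees for a turn. A row lasts 1/8 s, in which the tool goes at most 62.5 mm and 10.7 degrees, less where a joint would pass 70% of its speed; a pose out of reach is approached as far as the arm can. A call with a number of a shift or a turn outside -1 to 1 is refused whole. A call with a gripper value outside its range is refused whole. "grip" is the opening, from 0 (shut) to 1 (fully open), set as the call begins (left out, the last holds). The fingers move at their own pace and stop on an object; "squeeze" is the grip in N (left out, the last holds). Time passes only in rows, so rows that repeat a pose let the fingers close. It gives the time, the measured TCP pose, the force, the opening and the grip force at its end, in the units of the state.
- read_state(): the state, without advancing time (a new reading comes with each control period).
- capture(name): name is "side" or "top" or "wrist"; returns the picture (384x512x3 uint8, red, green, blue); there is no depth.
- get_calibration(name): a dict with "camera_matrix" (3x3 intrinsics, pixels), "R" (3x3) and "t" (3): a world point X has camera coordinates R X + t; the wrist camera has in their place "hand_eye" (4x4, takes a point from camera to tool coordinates, whose origin is the TCP and whose axes are the flange's). Camera axes: x right, y down, z forward; pixel columns grow to the right and rows downward; lengths in mm; the calibration is good to about 2 mm. A picture is of the moment at which its call begins: read the wrist's pose just before it. get_calibration takes no time and is no camera call.
- sign_off(): hands the job in; it is judged then, once.
The state is a dict: "time_s": time; "joints": joint angles; "joint_vel": joint speeds; "tau": joint torques, N m; "tool_pos": TCP position; "tool_rot": TCP orientation; "wrist_force": force on the tool from outside, world axes, zero at the start; "wrist_torque": the same for the moment, N m; "grip_width": finger opening in mm; "grasp_force": force on a finger pad.
Only numpy, scipy, OpenCV 4.12 (cv2) and the standard library are available. Lean on these libraries where they do the work, as an engineer would, in place of code of your own. Each camera call takes 0.05 s, during which the arm holds its last target. There are 200 camera calls.

## Working session

There is one attempt and no reset: what is moved stays moved. The work goes in short steps, Python scripts to look and compute and a tool call to move; the robot and the scene stay as the last step left them, time stands still between calls to the robot, and variables do not carry over. Pictures are saved under pics/ and viewed, at most 10 in all, crops included, and the job is handed in when it is done.

Besides the shell and the picture viewer there is one more tool, called as name(argument=value, ...) on one line, values as JSON. move_arm: Moves the arm, as the interface text tells. Its arguments: {"type":"object","properties":{"rows":{"type":"array","items":{"type":"array"}},"grip":{"type":"number"},"squeeze":{"type":"number"}},"required":["rows"]}

```bash
mkdir -p pics; ls; python3 - <<'E'
from workcell import *
import cv2,numpy as np
s=read_state();print(s['time_s'],s['tool_pos'],s['tool_rot'],s['wrist_force'])
a=capture('top');b=capture('side')
cv2.imwrite('pics/top0.png',a[:,:,::-1]);cv2.imwrite('pics/side0.png',b[:,:,::-1])
for n in('top','side'):
  c=get_calibration(n);print(n,np.round(c['camera_matrix'],1).tolist(),np.round(c['R'],3).tolist(),np.round(c['t'],1).tolist())
print(get_calibration('wrist'))
E
```

```text
pics
0.0 [265.76105561 620.26987212 230.58887471] [ 2.01006676e-01  9.79589713e-01 -5.41668600e-04 -1.30636528e-04] [-0.09563237  0.08379119 -0.75624982]
top [[357.6, 0.0, 256.3], [0.0, 357.6, 186.0], [0.0, 0.0, 1.0]] [[0.022, -1.0, -0.006], [-0.982, -0.02, -0.188], [0.188, 0.01, -0.982]] [-17.5, 546.4, 838.4]
side [[455.1, 0.0, 265.3], [0.0, 455.1, 189.0], [0.0, 0.0, 1.0]] [[0.85, -0.527, -0.011], [-0.283, -0.439, -0.853], [0.444, 0.728, -0.522]] [-446.5, 220.6, 1112.3]
{'camera_matrix': array([[305.56289714,   0.        , 261.59395363],
       [  0.        , 305.56289714, 197.2994903 ],
       [  0.        ,   0.        ,   1.        ]]), 'hand_eye': array([[ 1.28596369e-04, -9.49625462e-01, -3.13387085e-01,
         8.11022201e+01],
       [ 9.99999822e-01,  3.04562413e-04, -5.12541466e-04,
         7.57966042e-01],
       [ 5.82168353e-04, -3.13386963e-01,  9.49625333e-01,
        -1.41995367e+02],
       [ 0.00000000e+00,  0.00000000e+00,  0.00000000e+00,
         1.00000000e+00]])}
```

View pics/top0.png

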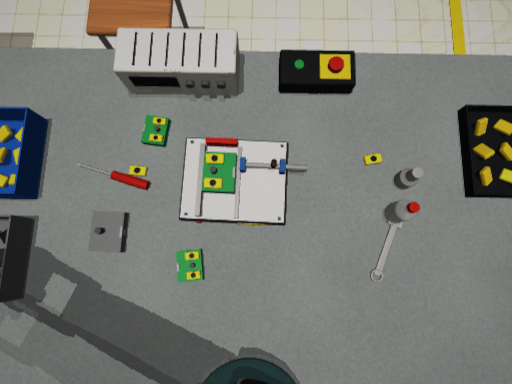

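View pics/side0.png

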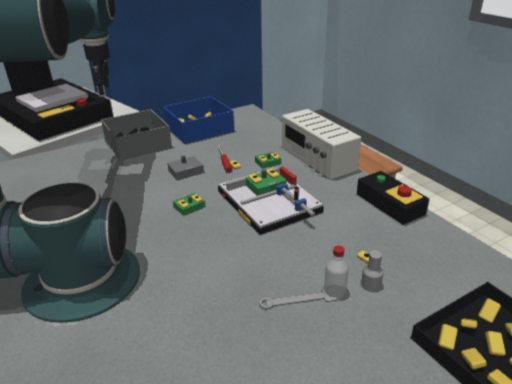

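The top view shows the fixture at about (235,180) with its x axis pointing up in the image. Candidates for the nest are the green block in the channel at (219,172), small green look-alikes at (155,130) and (190,265), and the grey spare at (110,231). I choose (219,172): it is full size and in the channel. The red stop is at (221,142) and the bolt knob at (274,164). The red screwdriver at (130,180) and the red cap at (413,207) aren't the stop.

```bash
cat > h.py <<'E'
from workcell import *
import cv2,numpy as np
from scipy.spatial.transform import Rotation as Ro
def cam(n,s=None):
  c=get_calibration(n);K=c['camera_matrix']
  if n!='wrist': return K,np.array(c['R']),np.array(c['t'])
  T=np.eye(4);T[:3,:3]=Ro.from_quat(s['tool_rot']).as_matrix();T[:3,3]=s['tool_pos']
  M=np.linalg.inv(T@c['hand_eye']);return K,M[:3,:3],M[:3,3]
def ray(c,p,z):
  K,R,t=c;d=R.T@np.linalg.solve(K,[p[0],p[1],1.]);o=-R.T@t
  return (o+d*(z-o[2])/d[2])
def proj(c,X):
  K,R,t=c;q=K@(R@np.asarray(X,float)+t);return q[:2]/q[2]
def tool(s,X): # world displacement to tool axes fraction
  return Ro.from_quat(s['tool_rot']).as_matrix().T@np.asarray(X,float)/600
E
python3 - <<'E'
from h import *
im=cv2.imread('pics/top0.png');c=cam('top')
hsv=cv2.cvtColor(im,cv2.COLOR_BGR2HSV);roi=np.zeros(im.shape[:2],np.uint8);roi[130:226,178:310]=1
w=((hsv[:,:,1]<40)&(hsv[:,:,2]>180)).astype(np.uint8)*roi
n=cv2.findContours(w,0,1)[0];k=max(n,key=cv2.contourArea);print(cv2.minAreaRect(k))
for p in cv2.boxPoints(cv2.minAreaRect(k)):print(p,ray(c,p,30).round(1))
def rect(m,z,nm):
  k=max(cv2.findContours((m*roi).astype(np.uint8),0,1)[0],key=cv2.contourArea);r=cv2.minAreaRect(k);print(nm,r,ray(c,r[0],z).round(1))
h=hsv[:,:,0];S=hsv[:,:,1];V=hsv[:,:,2]
rect(((h<6)|(h>174))&(S>150)&(V>80),62,'stop');rect((h>45)&(h<80)&(S>100),60,'green')
rect((h>8)&(h<20)&(S>130),85,'orange')
s=read_state();print(Ro.from_quat(s['tool_rot']).as_matrix().round(3).tolist())
E
```

```text
((233.34571838378906, 179.85545349121094), (103.16961669921875, 78.68214416503906), 2.7702159881591797)
[179.91982 216.65742] [468.3 184.8  30. ]
[183.72258 138.06725] [674.7 187.7  30. ]
[286.7716  143.05348] [666.5 -82.4  30. ]
[282.96887 221.64366] [461.3 -74.2  30. ]
stop ((221.0, 140.5), (5.0, 30.0), 90.0) [659.6  85.9  62. ]
green ((218.73231506347656, 172.01547241210938), (32.32823181152344, 40.1109619140625), 3.814074993133545) [578.5  88.4  60. ]
orange ((273.0, 164.5), (1.0, 4.0), 90.0) [594.1 -45.3  85. ]
[[-0.919, 0.394, -0.0], [0.394, 0.919, -0.001], [0.0, -0.001, -1.0]]
```

move_arm(rows=[[[-0.9, -0.7, 0], [0, 0, -0.25]], [[-0.9, -0.7, 0], [0, 0, -0.25]], [[-0.9, -0.7, 0], [0, 0, -0.25]], [[-0.9, -0.7, 0], [0, 0, -0.25]], [[-0.9, -0.7, 0], [0, 0, -0.25]]], grip=0)

```text
time_s: 0.72
tool_pos: [417.4, 345.2, 231.1]
tool_rot: [0.006, 1.0, -0.0, -0.0]
wrist_force: [1.1, 0.6, -0.4]
grip_width: -0.1
grasp_force: 0.0
```

```bash
python3 - <<'E'
from h import *
s=read_state();print(s['time_s'],s['tool_pos'],tool(s,np.array([600,20,230])-s['tool_pos']),Ro.from_quat(s['tool_rot']).as_matrix().round(3).tolist())
E
```

```text
0.725 [417.39746938 345.23757852 231.09976668] [-0.31072524 -0.53842634  0.00187148] [[-1.0, 0.012, -0.0], [0.012, 1.0, -0.0], [0.0, -0.0, -1.0]]
```

move_arm(rows=[[[-0.3, -0.52, 0], [0, 0, 0]], [[-0.3, -0.52, 0], [0, 0, 0]], [[-0.3, -0.52, 0], [0, 0, 0]], [[-0.3, -0.52, 0], [0, 0, 0]], [[-0.3, -0.52, 0], [0, 0, 0]]])

```text
time_s: 1.35
tool_pos: [570.4, 72.5, 231.2]
tool_rot: [0.006, 1.0, 0.0, -0.0]
wrist_force: [0.8, 0.4, -0.3]
grip_width: -0.1
grasp_force: 0.0
```

move_arm(rows=[[[0, -0.08, 0], [0, 0, 0]], [[0, -0.08, 0], [0, 0, 0]], [[0, -0.08, 0], [0, 0, 0]]])

```text
time_s: 1.72
tool_pos: [569.1, 26.7, 231.1]
tool_rot: [0.006, 1.0, 0.0, -0.0]
wrist_force: [0.1, 0.6, 0.1]
grip_width: -0.3
grasp_force: 0.0
```

```bash
python3 - <<'E'
from h import *
s=read_state();a=capture('wrist');cv2.imwrite('pics/w1.png',a[:,:,::-1])
import pickle;pickle.dump(s,open('s1.pkl','wb'));print(s['time_s'],s['tool_pos'],s['wrist_force'])
E
```

```text
1.725 [569.13459487  26.74685728 231.1264553 ] [0.10042582 0.64935017 0.05290604]
```

View pics/w1.png

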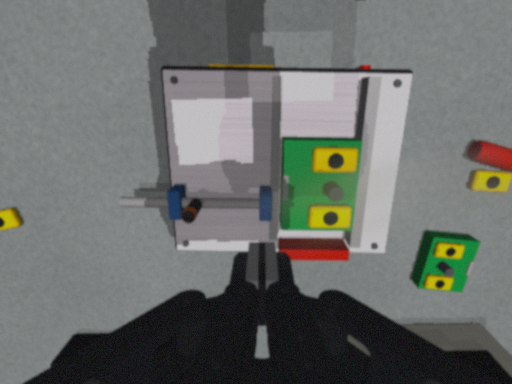

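The wrist view confirms that the block in the channel is full-size, at (321,184). The stop is at (313,249), the guides at (176,202) and (265,203), the knob at (191,211), and the plate screws at (174,80), (397,83), (185,243) and (374,245).

```bash
python3 - <<'E'
from h import *
import pickle
s=pickle.load(open('s1.pkl','rb'));c=cam('wrist',s);im=cv2.imread('pics/w1.png')
P=[ray(c,p,30) for p in [(174,80),(397,83),(185,243),(374,245)]]
print('screws',[p[:2].round(1).tolist() for p in P],'ctr',np.mean(P,0).round(1))
for a,b in((0,1),(2,3)):d=P[b]-P[a];print('yaw',np.degrees(np.arctan2(-d[0],d[1])))
for a,b in((0,2),(1,3)):d=P[b]-P[a];print('yaw',np.degrees(np.arctan2(d[1],d[0])))
hsv=cv2.cvtColor(im,cv2.COLOR_BGR2HSV);h,S,V=cv2.split(hsv)
def rect(m,z,nm,x0,x1,y0,y1):
  r=np.zeros_like(h);r[y0:y1,x0:x1]=1
  k=max(cv2.findContours(m.astype(np.uint8)*r,0,1)[0],key=cv2.contourArea);r=cv2.minAreaRect(k)
  print(nm,[ray(c,p,z)[:2].round(1).tolist() for p in cv2.boxPoints(r)],'ctr',ray(c,r[0],z)[:2].round(1),np.round(r[0]))
g=(S>90)&(((h>40)&(h<85))|((h>18)&(h<35)))
rect(g,60,'block',270,370,125,240);rect(((h<6)|(h>174))&(S>120),62,'stop',270,360,232,270)
bl=(h>95)&(h<125)&(S>100);rect(bl,60,'g1',250,280,170,235);rect(bl,60,'g2',160,190,170,235)
rect((h>4)&(h<20)&(S>130),85,'orange',180,215,190,235)
E
```

```text
screws [[470.7, -63.2], [476.6, 171.2], [660.1, -68.9], [665.7, 166.4]] ctr [568.3  51.4  30. ]
yaw -1.4352234199123337
yaw -1.368651773547517
yaw -1.713905933449643
yaw -1.4478821605350745
block [[628.9, 48.1], [527.9, 49.3], [530.5, 129.1], [631.9, 136.1]] ctr [577.3  90.6] [321. 184.]
stop [[665.5, 46.9], [639.9, 47.3], [642.9, 124.2], [668.6, 125.6]] ctr [654.1  86. ] [314. 249.]
g1 [[582.2, 25.7], [582.3, 36.4], [616.9, 36.2], [616.8, 25.2]] ctr [599.3  30.9] [265. 204.]
g2 [[615.5, -77.6], [576.5, -73.3], [576.8, -55.2], [615.8, -58.8]] ctr [595.8 -66.2] [176. 202.]
orange [[596.8, -51.3], [590.0, -48.3], [594.6, -37.1], [601.5, -40.0]] ctr [595.7 -44.2] [191. 210.]
```

move_arm(rows=[[[0.12, 0.1, 0], [0, 0, -0.008]], [[0.12, 0.1, 0], [0, 0, -0.008]], [[0.12, 0.1, 0.1], [0, 0, -0.008]], [[0.12, 0.1, 0.2], [0, 0, -0.008]], [[0.12, 0.1, 0.27], [0, 0, -0.008]]])

```text
time_s: 2.4
tool_pos: [496.8, 88.6, 66.8]
tool_rot: [-0.001, 1.0, -0.0, -0.001]
wrist_force: [0.8, -0.1, -0.8]
grip_width: -0.2
grasp_force: 0.0
```

move_arm(rows=[[[0, 0, 0.0], [0, 0, 0]], [[0, 0, 0.0], [0, 0, 0]]])

```text
time_s: 2.65
tool_pos: [498.7, 88.1, 71.4]
tool_rot: [-0.001, 1.0, 0.0, 0.001]
wrist_force: [0.1, -0.1, 0.6]
grip_width: -0.1
grasp_force: 0.0
```

```bash
python3 - <<'E'
from h import *
s=read_state();print(s['time_s'],s['tool_pos'],s['wrist_force'],s['wrist_torque'])
a=capture('wrist');t=capture('top');d=capture('side')
cv2.imwrite('pics/m2.png',np.hstack([cv2.resize(d[150:250,200:340],(560,400))[:,:,::-1],cv2.resize(t[120:240,170:230],(200,400))[:,:,::-1]]))
E
```

```text
2.65 [498.74886548  88.09853155  71.39132943] [ 0.1446864  -0.06984312  0.55014093] [0.020892   0.00588766 0.02532643]
```

View pics/m2.png

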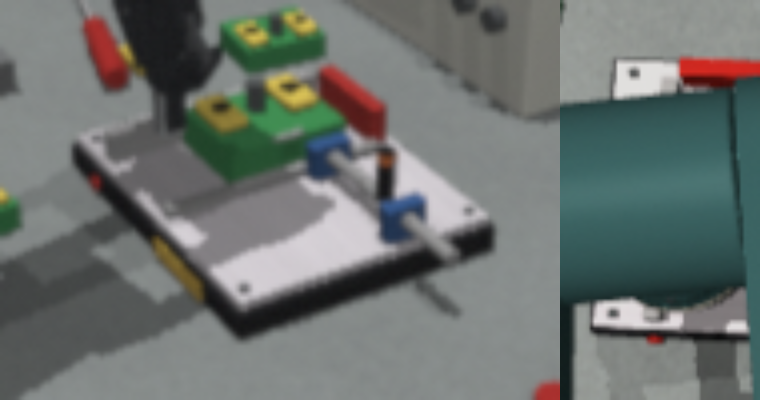

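The finger is behind the block's rear face with clearance. I'll go down and then forward.

move_arm(rows=[[[0, 0, 0.044], [0, 0, 0]], [[0, 0, 0.044], [0, 0, 0]], [[-0.015, 0, 0.044], [0, 0, 0]], [[-0.025, 0, 0.044], [0, 0, 0]], [[-0.035, 0, 0.044], [0, 0, 0]]])

```text
time_s: 3.42
tool_pos: [519.8, 87.5, 43.6]
tool_rot: [-0.0, 1.0, 0.0, 0.0]
wrist_force: [0.3, -0.1, -0.1]
grip_width: 0.1
grasp_force: 0.0
```

move_arm(rows=[[[-0.005, 0, 0], [0, 0, 0]], [[-0.01, 0, 0], [0, 0, 0]], [[-0.015, 0, 0], [0, 0, 0]], [[-0.02, 0, 0], [0, 0, 0]]])

```text
time_s: 3.92
tool_pos: [530.7, 87.4, 43.0]
tool_rot: [-0.0, 1.0, -0.0, -0.001]
wrist_force: [-6.8, -0.0, 3.9]
grip_width: 0.2
grasp_force: 3.4
```

move_arm(rows=[[[-0.003, 0, 0], [0, 0, 0]], [[-0.006, 0, 0], [0, 0, 0]], [[-0.009, 0, 0], [0, 0, 0]], [[-0.012, 0, 0], [0, 0, 0]], [[-0.012, 0, 0], [0, 0, 0]]])

```text
time_s: 4.55
tool_pos: [538.0, 87.4, 43.0]
tool_rot: [-0.0, 1.0, -0.0, -0.0]
wrist_force: [-4.6, -0.2, 3.1]
grip_width: 0.1
grasp_force: 2.1
```

move_arm(rows=[[[-0.002, 0, 0], [0, 0, 0]], [[-0.004, 0, 0], [0, 0, 0]], [[-0.005, 0, 0], [0, 0, 0]], [[-0.005, 0, 0], [0, 0, 0]]])

```text
time_s: 5.05
tool_pos: [540.9, 87.4, 43.0]
tool_rot: [-0.0, 1.0, -0.0, -0.0]
wrist_force: [-5.7, -1.4, 3.5]
grip_width: -0.3
grasp_force: 2.9
```

move_arm(rows=[[[-0.002, 0, 0], [0, 0, 0]], [[-0.003, 0, 0], [0, 0, 0]], [[-0.003, 0, 0], [0, 0, 0]]])

```text
time_s: 5.42
tool_pos: [542.7, 87.4, 43.0]
tool_rot: [-0.0, 1.0, -0.0, -0.0]
wrist_force: [-5.6, 0.2, 3.5]
grip_width: 0.1
grasp_force: 2.9
```

move_arm(rows=[[[-0.001, 0, 0], [0, 0, 0]], [[-0.002, 0, 0], [0, 0, 0]], [[-0.002, 0, 0], [0, 0, 0]]])

```text
time_s: 5.8
tool_pos: [543.6, 87.4, 43.0]
tool_rot: [-0.0, 1.0, -0.0, -0.001]
wrist_force: [-8.9, -1.2, 6.0]
grip_width: -0.2
grasp_force: 4.5
```

move_arm(rows=[[[-0.0005, 0, 0], [0, 0, 0]], [[-0.0005, 0, 0], [0, 0, 0]]])

```text
time_s: 6.05
tool_pos: [543.7, 87.4, 43.0]
tool_rot: [-0.0, 1.0, -0.0, -0.001]
wrist_force: [-12.0, -1.3, 9.1]
grip_width: 0.1
grasp_force: 6.1
```

move_arm(rows=[[[-0.0003, 0, 0], [0, 0, 0]], [[-0.0003, 0, 0], [0, 0, 0]]])

```text
time_s: 6.3
tool_pos: [543.7, 87.4, 43.0]
tool_rot: [-0.0, 1.0, -0.0, -0.001]
wrist_force: [-13.3, -0.4, 9.9]
grip_width: 0.1
grasp_force: 7.0
```

move_arm(rows=[[[0.03, 0, 0], [0, 0, 0]], [[0.03, 0, 0], [0, 0, 0]], [[0.03, 0, -0.1], [0, 0, 0]], [[0.03, 0, -0.2], [0, 0, 0]], [[0.03, 0, -0.25], [0, 0, 0]]])

```text
time_s: 6.92
tool_pos: [527.9, 87.5, 196.8]
tool_rot: [-0.0, 1.0, 0.0, 0.002]
wrist_force: [0.9, 0.8, -0.6]
grip_width: 0.4
grasp_force: 0.0
```

move_arm(rows=[[[-0.06, -0.1, 0], [0, 0, 0]], [[-0.1, -0.2, 0], [0, 0, 0]], [[-0.12, -0.29, 0], [0, 0, 0]], [[-0.12, -0.29, 0], [0, 0, 0]], [[-0.12, -0.29, 0], [0, 0, 0]]])

```text
time_s: 7.55
tool_pos: [599.0, -86.7, 192.7]
tool_rot: [0.0, 1.0, 0.0, -0.0]
wrist_force: [-1.3, 0.1, -0.1]
grip_width: 0.1
grasp_force: 0.0
```

```bash
python3 - <<'E'
from h import *
s=read_state();print(s['time_s'],s['tool_pos'],s['wrist_force'])
import pickle;pickle.dump(s,open('s3.pkl','wb'))
a=capture('wrist');cv2.imwrite('pics/w3.png',a[:,:,::-1])
E
```

```text
7.55 [599.02217355 -86.67124965 192.72799357] [-1.30913069  0.09305242 -0.11602896]
```

View pics/w3.png

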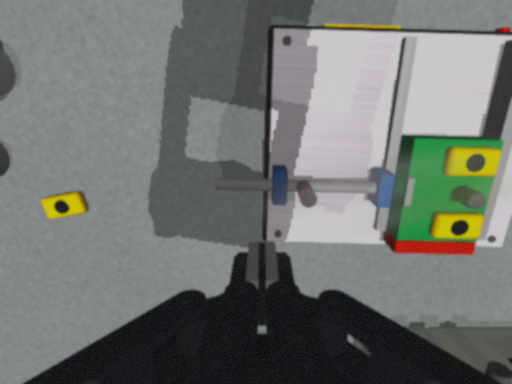

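The block now sits against the red stop at (433,246). The knob top is at about (309,200) and the rear guide at (279,184).

```bash
python3 - <<'E'
from h import *
import pickle
s=pickle.load(open('s3.pkl','rb'));c=cam('wrist',s)
o=np.array([569.2,87.4]);ex=np.array([.9997,-.0253]);ey=np.array([.0253,.9997])
def f(p,z):
  X=ray(c,p,z)[:2];return X.round(1),((X-o)@ex).round(1),((X-o)@ey).round(1)
for n,p,z in(('knob',(309,200),92),('knobL',(302,200),92),('guide2',(279,184),60),('guide1',(385,188),60),('blockside corner',(412,137),60),('stop corner',(397,252),62)):print(n,f(p,z))
E
```

```text
knob (array([600.7, -46.1]), np.float64(34.8), np.float64(-132.6))
knobL (array([600.7, -51.9]), np.float64(35.0), np.float64(-138.5))
guide2 (array([595.8, -69.6]), np.float64(30.5), np.float64(-156.3))
guide1 (array([599.7,  29.8]), np.float64(31.9), np.float64(-56.8))
blockside corner (array([552.4,  47.8]), np.float64(-15.8), np.float64(-40.0))
stop corner (array([665.7,  49.3]), np.float64(97.4), np.float64(-35.6))
```

move_arm(rows=[[[0, 0, 0.1], [0, 0, 0]], [[-0.002, -0.01, 0.17], [0, 0, 0]], [[-0.002, -0.01, 0.195], [0, 0, 0]], [[-0.002, -0.01, 0.195], [0, 0, 0]]])

```text
time_s: 8.1
tool_pos: [600.0, -91.7, 76.2]
tool_rot: [-0.001, 1.0, 0.0, -0.0]
wrist_force: [0.3, -0.2, 1.7]
grip_width: 0.1
grasp_force: 0.0
```

move_arm(rows=[[[0, 0.01, 0], [0, 0, 0]], [[0, 0.02, 0], [0, 0, 0]], [[0, 0.027, 0], [0, 0, 0]], [[0, 0.034, 0], [0, 0, 0]], [[0, 0.04, 0], [0, 0, 0]]])

```text
time_s: 8.72
tool_pos: [599.9, -68.2, 76.0]
tool_rot: [-0.0, 1.0, -0.0, 0.0]
wrist_force: [0.5, -0.6, -0.0]
grip_width: -0.1
grasp_force: 0.0
```

move_arm(rows=[[[0, 0.004, 0], [0, 0, 0]], [[0, 0.008, 0], [0, 0, 0]], [[0, 0.012, 0], [0, 0, 0]], [[0, 0.012, 0], [0, 0, 0]]])

```text
time_s: 9.22
tool_pos: [600.0, -61.2, 75.9]
tool_rot: [-0.0, 1.0, 0.0, 0.0]
wrist_force: [1.1, -0.4, 1.4]
grip_width: 0.5
grasp_force: 0.6
```

move_arm(rows=[[[0, 0.004, 0], [0, 0, 0]], [[0, 0.007, 0], [0, 0, 0]], [[0, 0.01, 0], [0, 0, 0]], [[0, 0.01, 0], [0, 0, 0]]])

```text
time_s: 9.72
tool_pos: [599.9, -55.1, 75.9]
tool_rot: [-0.0, 1.0, 0.0, -0.0]
wrist_force: [1.5, -1.2, 0.5]
grip_width: 0.1
grasp_force: 0.6
```

move_arm(rows=[[[0, 0.003, 0], [0, 0, 0]], [[0, 0.006, 0], [0, 0, 0]], [[0, 0.006, 0], [0, 0, 0]]])

```text
time_s: 10.1
tool_pos: [599.9, -51.5, 75.9]
tool_rot: [-0.0, 1.0, 0.0, -0.0]
wrist_force: [0.9, -1.4, -0.2]
grip_width: -0.2
grasp_force: 0.7
```

```bash
python3 - <<'E'
from h import *
d=capture('side');w=capture('wrist')
cv2.imwrite('pics/m4.png',np.hstack([cv2.resize(d[150:240,200:340],(500,384))[:,:,::-1],w[128:320,230:380][:,:,::-1].repeat(2,0).repeat(2,1)]))
print(read_state()['wrist_force'])
E
```

```text
[ 0.4629853  -1.16097791  0.33550093]
```

View pics/m4.png

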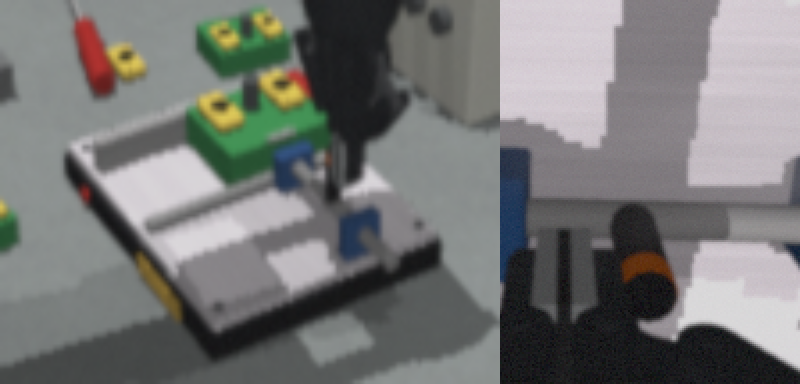

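The finger is touching the knob's -y side, and the bolt is lined up with the slot. I'll keep going in small steps.

move_arm(rows=[[[0, 0.003, 0], [0, 0, 0]], [[0, 0.006, 0], [0, 0, 0]], [[0, 0.008, 0], [0, 0, 0]]])

```text
time_s: 10.58
tool_pos: [599.9, -46.8, 75.9]
tool_rot: [-0.0, 1.0, -0.0, 0.0]
wrist_force: [0.7, -2.3, 0.0]
grip_width: 0.3
grasp_force: 1.3
```

move_arm(rows=[[[0, 0.003, 0], [0, 0, 0]], [[0, 0.006, 0], [0, 0, 0]], [[0, 0.008, 0], [0, 0, 0]]])

```text
time_s: 10.95
tool_pos: [600.0, -42.0, 75.9]
tool_rot: [-0.0, 1.0, -0.0, 0.0]
wrist_force: [1.8, -3.4, -0.4]
grip_width: 0.3
grasp_force: 1.3
```

move_arm(rows=[[[0, 0.003, 0], [0, 0, 0]], [[0, 0.006, 0], [0, 0, 0]], [[0, 0.006, 0], [0, 0, 0]]])

```text
time_s: 11.32
tool_pos: [599.9, -38.3, 75.9]
tool_rot: [-0.0, 1.0, 0.0, -0.0]
wrist_force: [1.9, -1.1, 0.6]
grip_width: -0.2
grasp_force: 0.6
```

move_arm(rows=[[[0, 0.002, 0], [0, 0, 0]], [[0, 0.004, 0], [0, 0, 0]], [[0, 0.006, 0], [0, 0, 0]]])

```text
time_s: 11.7
tool_pos: [599.9, -34.9, 75.9]
tool_rot: [-0.0, 1.0, -0.0, 0.0]
wrist_force: [1.5, -3.2, -0.6]
grip_width: 0.1
grasp_force: 1.3
```

move_arm(rows=[[[0, 0.002, 0], [0, 0, 0]], [[0, 0.004, 0], [0, 0, 0]], [[0, 0.004, 0], [0, 0, 0]]])

```text
time_s: 12.08
tool_pos: [599.9, -32.4, 75.9]
tool_rot: [-0.0, 1.0, 0.0, -0.0]
wrist_force: [1.2, -1.4, 0.4]
grip_width: 0.1
grasp_force: 0.8
```

move_arm(rows=[[[0, 0.002, 0], [0, 0, 0]], [[0, 0.004, 0], [0, 0, 0]], [[0, 0.004, 0], [0, 0, 0]]])

```text
time_s: 12.45
tool_pos: [599.9, -30.0, 75.9]
tool_rot: [-0.0, 1.0, 0.0, -0.0]
wrist_force: [1.1, -3.1, -0.3]
grip_width: -0.1
grasp_force: 0.9
```

move_arm(rows=[[[0, 0.002, 0], [0, 0, 0]], [[0, 0.004, 0], [0, 0, 0]], [[0, 0.004, 0], [0, 0, 0]]])

```text
time_s: 12.82
tool_pos: [599.9, -27.6, 75.9]
tool_rot: [-0.0, 1.0, 0.0, -0.0]
wrist_force: [0.1, -0.5, -0.0]
grip_width: -0.3
grasp_force: 0.9
```

move_arm(rows=[[[0, 0.002, 0], [0, 0, 0]], [[0, 0.004, 0], [0, 0, 0]], [[0, 0.004, 0], [0, 0, 0]]])

```text
time_s: 13.2
tool_pos: [599.9, -25.2, 75.9]
tool_rot: [-0.0, 1.0, 0.0, -0.0]
wrist_force: [0.9, -1.4, -0.2]
grip_width: 0.2
grasp_force: 0.9
```

move_arm(rows=[[[0, 0.002, 0], [0, 0, 0]], [[0, 0.004, 0], [0, 0, 0]], [[0, 0.004, 0], [0, 0, 0]]])

```text
time_s: 13.58
tool_pos: [599.9, -22.8, 75.9]
tool_rot: [-0.0, 1.0, 0.0, -0.0]
wrist_force: [1.8, -2.2, -0.2]
grip_width: -0.4
grasp_force: 0.9
```

move_arm(rows=[[[0, 0.0015, 0], [0, 0, 0]], [[0, 0.0025, 0], [0, 0, 0]], [[0, 0.0025, 0], [0, 0, 0]]])

```text
time_s: 13.95
tool_pos: [599.9, -21.3, 75.9]
tool_rot: [-0.0, 1.0, 0.0, -0.0]
wrist_force: [1.3, -2.0, -0.5]
grip_width: 0.1
grasp_force: 1.0
```

move_arm(rows=[[[0, 0.0015, 0], [0, 0, 0]], [[0, 0.0025, 0], [0, 0, 0]], [[0, 0.0025, 0], [0, 0, 0]]])

```text
time_s: 14.32
tool_pos: [599.9, -19.9, 75.9]
tool_rot: [-0.0, 1.0, 0.0, -0.0]
wrist_force: [1.5, -2.6, 0.7]
grip_width: -0.3
grasp_force: 1.0
```

move_arm(rows=[[[0, 0.0015, 0], [0, 0, 0]], [[0, 0.0025, 0], [0, 0, 0]], [[0, 0.0025, 0], [0, 0, 0]]])

```text
time_s: 14.7
tool_pos: [599.9, -18.3, 75.9]
tool_rot: [-0.0, 1.0, 0.0, -0.0]
wrist_force: [2.0, -2.3, -0.2]
grip_width: -0.1
grasp_force: 1.0
```

move_arm(rows=[[[0, 0.0015, 0], [0, 0, 0]], [[0, 0.0025, 0], [0, 0, 0]], [[0, 0.0025, 0], [0, 0, 0]]])

```text
time_s: 15.08
tool_pos: [599.9, -16.9, 75.9]
tool_rot: [-0.0, 1.0, 0.0, -0.0]
wrist_force: [1.2, -2.1, 0.2]
grip_width: 0.3
grasp_force: 1.0
```

move_arm(rows=[[[0, 0.0015, 0], [0, 0, 0]], [[0, 0.0025, 0], [0, 0, 0]], [[0, 0.0025, 0], [0, 0, 0]]])

```text
time_s: 15.45
tool_pos: [599.9, -15.4, 75.9]
tool_rot: [-0.0, 1.0, 0.0, -0.0]
wrist_force: [1.9, -2.2, -0.5]
grip_width: 0.2
grasp_force: 1.0
```

move_arm(rows=[[[0, 0.0015, 0], [0, 0, 0]], [[0, 0.0025, 0], [0, 0, 0]], [[0, 0.0025, 0], [0, 0, 0]]])

```text
time_s: 15.82
tool_pos: [599.9, -13.9, 75.9]
tool_rot: [-0.0, 1.0, 0.0, -0.0]
wrist_force: [1.2, -1.8, -0.2]
grip_width: -0.6
grasp_force: 1.0
```

move_arm(rows=[[[0, 0.0015, 0], [0, 0, 0]], [[0, 0.0025, 0], [0, 0, 0]], [[0, 0.0025, 0], [0, 0, 0]]])

```text
time_s: 16.2
tool_pos: [599.9, -12.3, 75.9]
tool_rot: [-0.0, 1.0, 0.0, 0.0]
wrist_force: [0.9, -2.4, -0.2]
grip_width: -0.1
grasp_force: 1.0
```

move_arm(rows=[[[0, 0.0015, 0], [0, 0, 0]], [[0, 0.0025, 0], [0, 0, 0]], [[0, 0.0025, 0], [0, 0, 0]]])

```text
time_s: 16.58
tool_pos: [599.9, -11.4, 75.9]
tool_rot: [-0.0, 1.0, -0.001, 0.0]
wrist_force: [1.2, -7.0, -0.4]
grip_width: 0.0
grasp_force: 3.6
```

The force has risen, so the bolt has met its seat. The block still has to take up its play to the rail.

move_arm(rows=[[[0, 0.001, 0], [0, 0, 0]], [[0, 0.001, 0], [0, 0, 0]]])

```text
time_s: 16.82
tool_pos: [599.9, -11.2, 76.0]
tool_rot: [-0.0, 1.0, -0.001, 0.0]
wrist_force: [1.2, -10.8, -0.3]
grip_width: -0.1
grasp_force: 5.2
```

move_arm(rows=[[[0, 0.0005, 0], [0, 0, 0]], [[0, 0.0005, 0], [0, 0, 0]]])

```text
time_s: 17.08
tool_pos: [599.9, -11.1, 76.0]
tool_rot: [-0.0, 1.0, -0.001, 0.0]
wrist_force: [2.4, -12.3, -0.8]
grip_width: 0.2
grasp_force: 6.0
```

move_arm(rows=[[[0, 0.0005, 0], [0, 0, 0]], [[0, 0.0005, 0], [0, 0, 0]], [[0, 0.0005, 0], [0, 0, 0]]])

```text
time_s: 17.45
tool_pos: [599.9, -11.0, 76.0]
tool_rot: [0.0, 1.0, -0.001, 0.0]
wrist_force: [1.3, -12.8, -0.1]
grip_width: 0.1
grasp_force: 6.8
```

```bash
python3 - <<'E'
from h import *
import pickle
s=read_state();print(s['tool_pos'],s['wrist_force'],s['time_s'])
pickle.dump(s,open('s5.pkl','wb'))
a=capture('wrist');cv2.imwrite('pics/w5f.png',a[:,:,::-1]);c=cam('wrist',s)
o=np.array([569.2,87.4]);ex=np.array([.9997,-.0253]);ey=np.array([.0253,.9997])
W=lambda x,y,z:[*(o+x*ex+y*ey),z]
print('expected px: blk corner',proj(c,W(-15,-38.5,60)),'blk +y rear',proj(c,W(-15,41.5,60)),'rail',proj(c,W(-15,41.5,55)))
p=proj(c,W(0,0,60)).astype(int);print(p)
x0=max(0,min(212,p[0]-150));y0=max(0,min(184,p[1]-100))
cv2.imwrite('pics/w5.png',cv2.resize(a[y0:y0+200,x0:x0+300][:,:,::-1],(800,533),interpolation=cv2.INTER_CUBIC));print(x0,y0)
E
```

```text
[599.92374751 -11.02236263  75.95118803] [  1.29533871 -12.79583     -0.05300916] 17.45
expected px: blk corner [374.80296961 164.81493408] blk +y rear [526.42081428 168.6990594 ] rail [518.85738153 166.63008619]
[441 193]
212 93
```

View pics/w5.png

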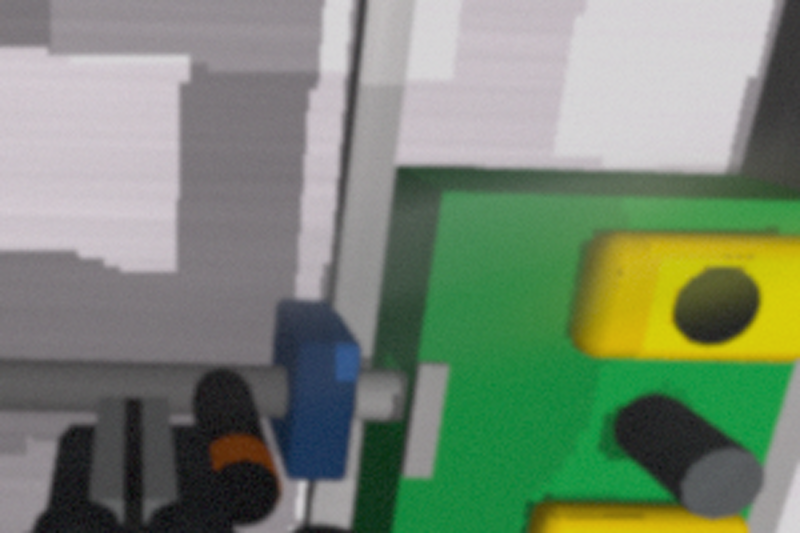

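The bolt is in the keeper slot, with the knob at (240,480) and the block's top rear corner at (440,190) in the crop. I'll compare the block's side before and after to check that it's at the rail.

```bash
python3 - <<'E'
from h import *
import pickle
o=np.array([569.2,87.4]);ex=np.array([.9997,-.0253]);ey=np.array([.0253,.9997])
W=lambda x,y,z:[*(o+x*ex+y*ey),z]
# column of the bright-green top's -y edge and rail-edge dark/green along rows, in fixture y
for n,sf in(('w3','s3'),('w5f','s5')):
  s=pickle.load(open(sf+'.pkl','rb'));c=cam('wrist',s);im=cv2.imread(f'pics/{n}.png').astype(float);g=cv2.GaussianBlur(im,(3,3),0)
  for x in(-8,-2,4,10,16):
    ys=np.arange(-46,-30,.1);q=np.array([proj(c,W(x,y,60)) for y in ys]).astype(np.float32)
    v=cv2.remap(g[:,:,1].astype(np.float32),q[:,0][None],q[:,1][None],cv2.INTER_LINEAR)[0]
    ysr=np.arange(-52,-36,.1);q=np.array([proj(c,W(-40,y,38)) for y in ysr]).astype(np.float32)
    print(n,x,'top edge y',ys[np.argmax(np.gradient(v))].round(1),end='; ')
  # guide1 (blue) -y front edge as reference
  ys=np.arange(-72,-56,.1);q=np.array([proj(c,W(28,y,60)) for y in ys]).astype(np.float32)
  v=cv2.remap((im[:,:,0]-im[:,:,2]).astype(np.float32),q[:,0][None],q[:,1][None],cv2.INTER_LINEAR)[0];print('\nguide',ys[np.argmax(np.gradient(v))].round(1))
E
```

```text
w3 -8 top edge y -37.4; w3 -2 top edge y -37.7; w3 4 top edge y -38.1; w3 10 top edge y -37.6; w3 16 top edge y -37.2; 
guide -62.7
w5f -8 top edge y -37.2; w5f -2 top edge y -37.5; w5f 4 top edge y -37.2; w5f 10 top edge y -37.4; w5f 16 top edge y -37.0; 
guide -63.9
```

move_arm(rows=[[[0, 0.0004, 0], [0, 0, 0]], [[0, 0.0004, 0], [0, 0, 0]], [[0, 0.0004, 0], [0, 0, 0]]])

```text
time_s: 17.88
tool_pos: [599.9, -11.0, 75.9]
tool_rot: [0.0, 1.0, -0.001, 0.0]
wrist_force: [1.8, -15.2, 0.2]
grip_width: -0.1
grasp_force: 7.5
```

move_arm(rows=[[[0, -0.02, 0], [0, 0, 0]], [[0, -0.04, 0], [0, 0, 0]], [[0, -0.04, -0.05], [0, 0, 0]], [[0, -0.04, -0.15], [0, 0, 0]], [[0, -0.04, -0.2], [0, 0, 0]]])

```text
time_s: 18.5
tool_pos: [600.4, -33.9, 199.3]
tool_rot: [-0.0, 1.0, 0.0, 0.001]
wrist_force: [-0.3, -0.1, -1.2]
grip_width: -0.0
grasp_force: 0.0
```

move_arm(rows=[[[0, 0, 0], [0, 0, 0]], [[0, 0, 0], [0, 0, 0]], [[0, 0, 0], [0, 0, 0]]])

```text
time_s: 18.88
tool_pos: [599.5, -33.6, 194.4]
tool_rot: [-0.0, 1.0, 0.0, -0.001]
wrist_force: [0.3, -0.1, -0.5]
grip_width: 0.1
grasp_force: 0.0
```

```bash
python3 - <<'E'
from h import *
s=read_state();print(s['tool_pos'],s['wrist_force'],s['time_s'])
a=capture('wrist');cv2.imwrite('pics/w6.png',a[:,:,::-1])
E
```

```text
[599.45623461 -33.55964149 194.44903472] [ 0.33511447 -0.11809329 -0.52458423] 18.875
```

View pics/w6.png

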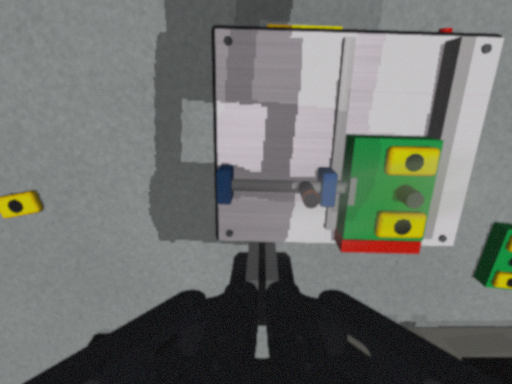

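The block is against the stop at (380,245) and the knob is at about (311,194), close to the front guide at (328,187). I'll check that the knob stopped short of that guide.

```bash
python3 - <<'E'
from h import *
s=read_state();c=cam('wrist',s);o=np.array([569.2,87.4]);ey=np.array([.0253,.9997])
im=cv2.imread('pics/w6.png')
for p in((312,199),(314,201)):print((ray(c,p,92)[:2]-o)@ey)
W=lambda x,y,z:[*(o+x*np.array([.9997,-.0253])+y*ey),z]
for y in(-84,-80,-76,-72):print(y,proj(c,W(35,y,92)).round(1),proj(c,W(35,y,54)).round(1))
cv2.imwrite('pics/k.png',cv2.resize(im[160:220,280:380],(800,480),interpolation=cv2.INTER_CUBIC))
E
```

```text
-76.6706582591441
-74.84121339599749
-84 [303.2 200.5] [298.1 187.8]
-80 [307.9 200.6] [302.3 187.9]
-76 [312.6 200.7] [306.4 188. ]
-72 [317.4 200.8] [310.6 188.1]
```

View pics/k.png

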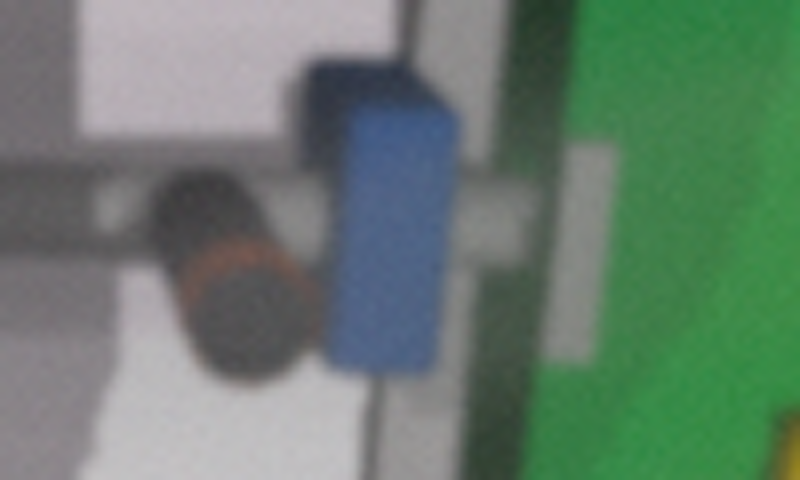

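The knob top is at crop (258,325), which puts the tip at fixture y of about 4. That is within the bottomed range, and there is a visible gap to the guide. I'm handing it in.

```bash
python3 -c "
from workcell import *
print(sign_off())"
```

```text
the job is handed in; nothing more can be done
None
```

The job is handed in: the green nest block was pressed against the red stop at about 13 N, then the bolt was slid into the keeper slot until it bottomed and pressed at about 15 N, with camera measurements consistent with the block being at the tall rail, and the arm was clear of everything at about 19 s.

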